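# Pin the magnifier lamp's swing arm to its cast pivot

## Robot

A 7-joint arm with a two-finger parallel gripper is mounted at the origin on the work surface. World frame = base frame: x ahead of the robot, y to its left, z up, the work surface at z = 0. Lengths are in mm, angles in rad, forces in N, time in s.
With the tool pointing down it reaches from about 400 to 875 mm from the base axis. Payload 4.4 kg.
Tool frame: the origin (TCP) lies midway between the tips of the shut fingers; the grasp point (between the pads) lies ctrl.grip_depth behind it (ctrl.grip_depth is the distance from the TCP to the grasp point, in mm); z points along the fingers, y is the line along which they close (so a half turn about z gives the same grasp; the last joint's range is limited). The gripper opens to 85 mm and grips with 20 to 120 N. Pads are 22 mm wide; open, the fingers measure 114 mm over their backs; the gripper's body (76 mm by 85 mm) begins 54 mm behind the grasp point. The pads swing forward as they close: fully open they stand 13 mm farther back than shut.
Start: joints at [1.039, 0.628, 0.038, 1.517, -0.027, 0.996, -0.02], TCP at [291.968, -580.752, 231.313] pointing down, gripper open.
Joint ranges: [-3.06, 3.06], [-0.37, 2.12], [-1.25, 1.32], [0.18, 2.47], [-1.1, 4.24], [0.23, 1.98], [-2.94, 2.94]. Speed limits (rad/s): [2.57, 2.57, 3.14, 3.14, 3.14, 3.14, 3.14].

## Interface

Orientations are given as [roll, pitch, yaw] about the fixed x, y, z axes, in that order (R = Rz(yaw) Ry(pitch) Rx(roll)).
In Python, from cell import ctrl gives the robot as it stands.
- The arm moves only by the tool carry_out, never from a script. Its argument "deltas" is one flat list of numbers, 7 for each row, row after row: the turn, a rotation vector about the tool's x, y, z in degrees, then the shift along the tool's x, y, z in m, then the closure, from -1 (fully open) to 1 (shut). In form: [wx, wy, wz, dx, dy, dz, claw, wx, wy, wz, dx, dy, dz, claw, ...]. A call has 1 to 12 rows; each row shifts and turns the commanded pose from where the row before left it, along the tool's axes as they then stand; what a row does not reach is not made up. A row lasts 1/8 s, in which the tool goes at most 62.5 mm and 10.7 degrees, less where a joint would pass 70% of its speed; a pose out of reach is approached as far as the arm can. A call with a gripper value outside its range is refused whole. The fingers move at their own pace and stop on an object; the grip force is fixed at half the most. Time passes only in rows, so rows that do not move let the fingers close. It gives the time, the measured TCP pose, the force, the opening and the grip force at its end, in the units of the state.
- ctrl.read_state(): the state, without advancing time (a new reading comes with each control period).
- ctrl.get_image(name): name is "scene" or "side" or "wrist"; returns the picture (420x560x3 uint8, red, green, blue); there is no depth.
- ctrl.calibration(name): a dict with "mtx" (3x3 intrinsics, pixels), "R" (3x3) and "t" (3): a world point X has camera coordinates R X + t. Camera axes: x right, y down, z forward; pixel columns grow to the right and rows downward; lengths in mm; the calibration is good to about 2 mm. A picture is of the moment at which its call begins: read the wrist's pose just before it. calibration takes no time and is no camera call; for the wrist camera it gives the pose at the moment of the call.
- ctrl.finish_job(): hands the job in; it is judged then, once.
The state is a dict: "clock": time; "qpos": joint angles; "qd": joint speeds; "tau": joint torques, N m; "eef_pos": TCP position; "tool_rot": TCP orientation; "force": force on the tool from outside, world axes, zero at the start; "torque": the same for the moment, N m; "width": finger opening in mm; "gripper_force": force on a finger pad.
Only numpy, scipy, OpenCV 4.12 (cv2) and the standard library are available. Lean on these libraries where they do the work, as an engineer would, in place of code of your own. Each camera call takes 0.05 s, during which the arm holds its last target. There are 200 camera calls.

## Task

Lock the magnifier lamp's swing arm to its cast aluminium pivot with the steel clevis pin: put the pin into the pivot's overhanging knuckle, bring the arm's own eye exactly under it by gently nudging the arm across by its upright post, and get the pin down through both until its head sits flat on the knuckle. Feel for the alignment rather than forcing it, so that neither pin nor arm is strained, and leave the crucible, the lathe chuck and the shade guide where they are.

Things in the scene. Friction and masses are not known exactly. Their poses are not given: they have to be found in the camera images.
- pivot: Fixed cast aluminium pivot. Origin on the shelf under its knuckle's hole; x axis points from the hole to the mast, z up. Base plate 300 x 70 x 12 mm along x. The upper knuckle is a flat lug overhanging from a side pillar: 40 mm wide in x, 20 mm thick, top 84 mm and underside 64 mm above the shelf, ending 18 mm past the hole on the -y side.
- lug_hole (a point): Centre of the upper knuckle's vertical through hole, at the top face of the lug (84 mm above the shelf); axes as the pivot's. Hole 11.5 mm in diameter, 20 mm long, with a 2 mm chamfer at the mouth.
- pillar (a point): Top centre of the pillar that carries the lug: 40 x 24 mm, 84 mm tall, 96 mm from the hole along the pivot's +y.
- mast (a point): Top centre of the upright mast, the fixed axis about which the swing arm turns: 52 mm across, 120 mm tall, 200 mm from the hole along the pivot's +x. The lamp end of the arm hangs 310 mm off to its far +y side, about 180 mm up. The arm turns with friction (1 to 2 N at its post) and stays where it is left.
- post_top (a point): Top centre of the arm's upright steel post, by which the arm is pushed or held: 16 mm across, top 120 mm up, free down to 62 mm; 279 mm from the mast axis. Axes turn with the arm; at zero turn they match the pivot's and the post is at x -70, y -70 mm from the hole. The arm starts 0.12 to 0.18 rad counter-clockwise (post 30 to 50 mm to -y of that), so push it to +y; range 0.22 to -0.09.
- nose (a point): Point on the arm 200 mm from the mast axis, level with the top (62 mm up) of the 12 mm quadrant plate that passes 2 mm under the lug. The plate's eye, an 11.5 mm hole with 1.5 mm chamfer, lies within 12 mm of this point to its +y or -y side: the plate is clamped differently each time and not measured. Elsewhere the plate closes off the lug hole from below.
- pin: Steel clevis pin, 85 g, upright in the pin block. Origin at its lower tip, z towards the head. Shank 10 mm across, 45 mm long, last 5 mm tapered to 6 mm; head 20 mm across, 24 mm tall (45 to 69 mm above the tip). Left standing in the lug hole it rests on the plate and drops, at times only part way, when the eye comes under it, locking the arm. Home: tip 45 mm below the lug's top.
- pin_block: Fixed grey block 46 x 46 x 35 mm that holds the pin at the start; origin under its centre. The pin stands in its middle hole, tip 5 mm and head 50 to 74 mm above the shelf.
- crucible: Ochre ceramic crucible, an open cup 60 mm across and 55 mm tall, bystander. Origin under its centre.
- chuck: Stainless three-jaw lathe chuck, 80 mm across and 59 mm tall, bystander. Origin under its centre.
- shade_guide: Mint-green shade guide lying flat, 36 x 130 x 18 mm, long along its y, bystander. Origin under its centre.

How it is judged (in metres and radians):
On the way:
1. the pin's tip has entered the upper knuckle (z of pin in the frame of lug_hole below -0.01 m and horizontal distance between pin and lug_hole below 0.006 m), for 0.1 s.
At the end, for the whole second after the job is handed in: The pin stands through the upper knuckle and the arm's eye, its tip at least 43 mm below the lug's top (head flat on the lug within 2 mm), within 5 mm of the hole's axis and 0.08 rad of upright, released and at rest (under 0.02 m/s) (z of pin in the frame of lug_hole below -0.043 m and horizontal distance between pin and lug_hole below 0.005 m and angle between the z axis of pin and the z axis of lug_hole, either way round below 0.08 rad and linear speed of pin below 0.02 m/s); the robot touches nothing.
It fails at once if the pin is squeezed against the pivot or arm with more than 36 N, all its contacts added (the short knock of its own fall does not count) (contact force between pin and pivot above 36 N and linear speed of pin below 0.01 m/s).
It fails at once if the gripper pushes the pivot or its arm with more than 15 N (contact force between the fingers and pivot above 15 N).
It fails at once if the crucible is moved by more than 15 mm (distance of crucible from where it was at the start of the episode above 0.015 m).
It fails at once if the chuck is moved by more than 15 mm (distance of chuck from where it was at the start of the episode above 0.015 m).
It fails at once if the shade guide is moved by more than 15 mm (distance of shade_guide from where it was at the start of the episode above 0.015 m).
It also fails if it takes over 67 s, if anything falls off the work surface, if the arm or the gripper's body presses on something with over 40 N, if the wrist force passes 120 N, or if a joint passes its speed limit or range.

## Working session

There is one attempt and no reset: what is moved stays moved. The work goes in short steps, Python scripts to look and compute and a tool call to move; the robot and the scene stay as the last step left them, time stands still between calls to the robot, and variables do not carry over. Pictures are saved under pics/ and viewed, at most 10 in all, crops included, and the job is handed in when it is done.

Besides the shell and the picture viewer there is one more tool, called as a command line: name --argument value ..., lists and objects as JSON in quotes. carry_out: Moves the arm, as the interface text tells. Its arguments: {"type":"object","properties":{"deltas":{"type":"array"}},"required":["deltas"]}

```bash
mkdir -p pics; cat > h.py <<'E'
import numpy as np, cv2
from cell import ctrl
def grab(n,fn=None):
    c=ctrl.calibration(n); im=ctrl.get_image(n)
    if fn: cv2.imwrite('pics/'+fn,cv2.cvtColor(im,cv2.COLOR_RGB2BGR))
    return im,{k:np.array(c[k]) for k in('mtx','R','t')}
def ray(c,p):
    d=c['R'].T@np.linalg.inv(c['mtx'])@np.array([p[0],p[1],1.]); return -c['R'].T@c['t'],d/np.linalg.norm(d)
def onz(c,p,z):
    o,d=ray(c,p); return o+d*(z-o[2])/d[2]
def tri(*cp):
    A=0;b=0
    for c,p in cp:
        o,d=ray(c,p); M=np.eye(3)-np.outer(d,d); A=A+M; b=b+M@o
    X=np.linalg.solve(A,b); return X,[float(np.linalg.norm((np.eye(3)-np.outer(d,d))@(X-o))) for o,d in (ray(c,p) for c,p in cp)]
def proj(c,X):
    q=c['mtx']@(c['R']@np.array(X)+c['t']); return q[:2]/q[2]
E
python3 - <<'E'
from h import *
print(ctrl.read_state(), ctrl.grip_depth)
a,_=grab('scene','s0.png');b,_=grab('side','d0.png');c,_=grab('wrist','w0.png')
for n in('scene','side','wrist'):
  k=ctrl.calibration(n);print(n,-np.array(k['R']).T@k['t'],np.array(k['R'])[2])
E
```

```text
{'clock': 0.0, 'qpos': array([ 1.03921655,  0.62935009,  0.03843573,  1.51839114, -0.02701467,
        0.99631189, -0.01998502]), 'qd': array([-4.48102761e-04,  4.88158379e-04,  1.39933037e-03,  1.57440605e-05,
        2.33608630e-05,  2.05554936e-03, -1.11825787e-03]), 'tau': array([ 8.55784292e-04, -5.63401258e+01,  1.22627757e+00, -1.93448031e+01,
        1.09452812e-02,  1.03382368e-02, -1.60488327e-05]), 'eef_pos': array([ 291.67099614, -580.16527274,  230.37901461]), 'tool_rot': array([-3.13964989e+00,  1.05049212e-05,  4.65791300e-01]), 'force': array([ 0.23486775, -0.99433858, -0.5703065 ]), 'torque': array([ 0.00180351, -0.03627739, -0.03141283]), 'gripper_force': 0.0, 'width': 85.44961429965562} 18.700000000000003
scene [1327.99546577  310.81778659 1124.6281037 ] [-0.58593214 -0.2425291  -0.77321612]
side [450.69590316 604.88867866 585.80854243] [ 0.1550236  -0.76616192 -0.62366946]
wrist [ 351.76922235 -551.45665091  373.75098579] [-0.23559226 -0.11717553 -0.96476224]
```

View pics/s0.png

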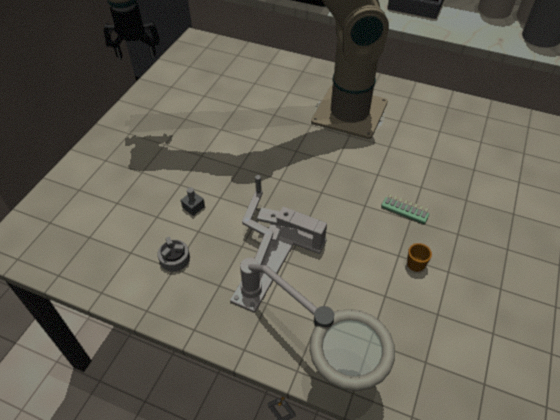

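View pics/d0.png

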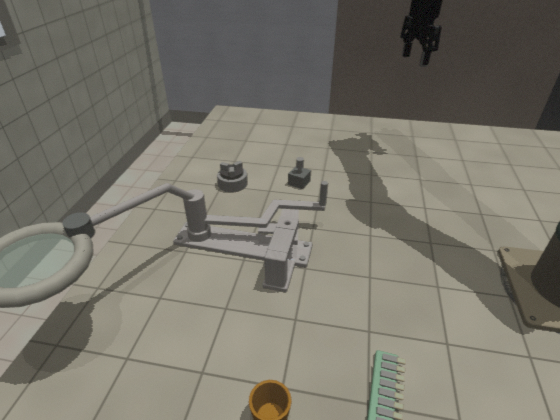

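The scene view shows the pin in its block at about (193,197), the lug at (285,215), the post top at (258,178) and the mast top at (250,265). In the side view the pin is at (299,163), the lug hole near (288,222), the post top at (323,184) and the mast top at (196,195).

```bash
python3 - <<'E'
from h import *
a=cv2.imread('pics/s0.png')[165:315,160:340];b=cv2.imread('pics/d0.png')[150:295,170:345]
f=lambda x:cv2.convertScaleAbs(cv2.resize(x,None,fx=4,fy=4,interpolation=cv2.INTER_CUBIC),alpha=1.6)
cv2.imwrite('pics/s0c.png',f(a));cv2.imwrite('pics/d0c.png',f(b))
E
```

```text
(no output)
```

View pics/s0c.png

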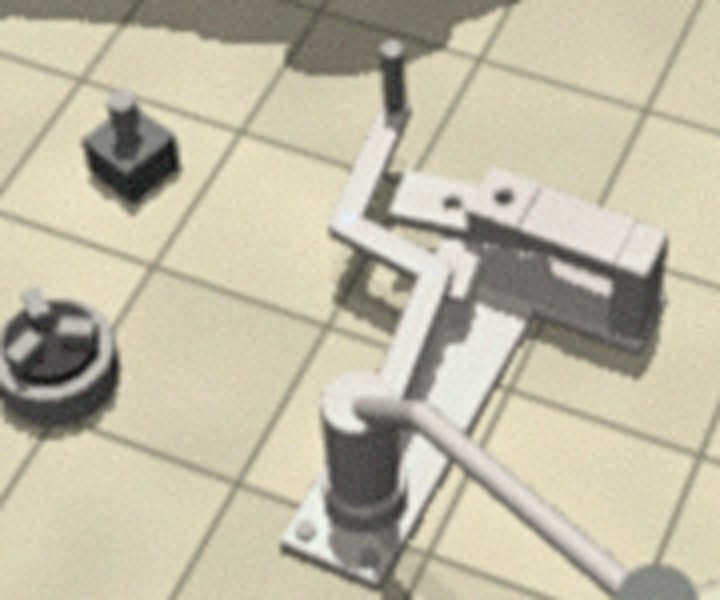

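View pics/d0c.png

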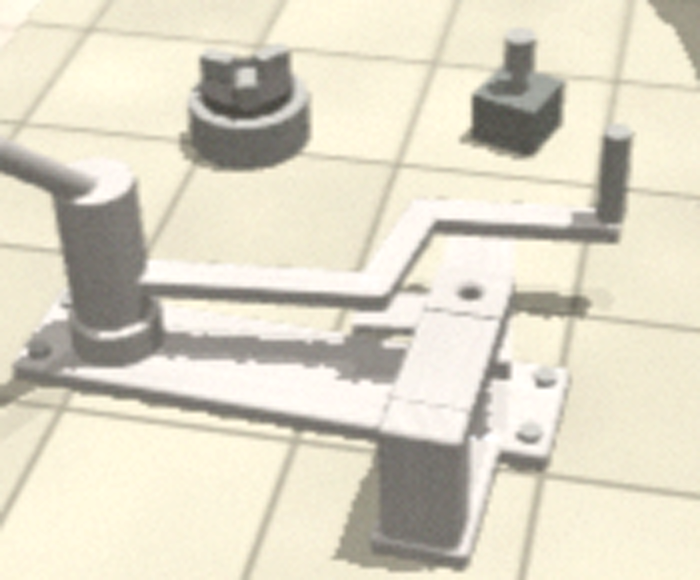

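The crops show the lug hole at scene (286,214.3) and side (287.5,223). The post top is at (257.8,176.8) and (324.3,183), the pin head top at (190.5,190) and (300.2,159.2), and the mast top at (247.5,262.5) and (196,195.8).

```bash
python3 - <<'E'
from h import *
S,D=[{k:np.array(ctrl.calibration(n)[k]) for k in('mtx','R','t')} for n in('scene','side')]
P=dict(hole=((286,214.3),(287.5,223),84),post=((257.8,176.8),(324.3,183),120),pin=((190.5,190),(300.2,159.2),74),mast=((247.5,262.5),(196,195.8),120),pillar=((160+625/4,165+240/4),(170+432/4,150+422/4),84))
for n,(p,q,z) in P.items(): print(n,*[np.round(v,1) for v in (*tri((S,p),(D,q)),onz(S,p,z),onz(D,q,z))])
E
```

```text
hole [546.6  -3.   83.3] [0.2 0.2] [547.4  -2.7  84. ] [546.4  -2.4  84. ]
post [ 484.8 -109.4  119.2] [0.7 0.7] [ 484.7 -109.6  120. ] [ 485.2 -107.1  120. ]
pin [ 560.4 -278.1   73. ] [0. 0.] [ 561.1 -277.5   74. ] [ 560.1 -276.3   74. ]
mast [741.  -19.4 115.2] [2.3 2.3] [741.9 -19.7 120. ] [738.5 -10.  120. ]
pillar [547.6  82.5  76.7] [3.1 3.1] [550.1  81.7  84. ] [547.5  93.6  84. ]
```

carry_out --deltas '[0, 0, 8.9, 0, 0, 0, -1, 0, 0, 8.9, 0, 0, 0, -1, 0, 0, 8.9, 0, 0, 0, -1, 0, 0, 0, 0.0335, -0.0378, 0.004, -1, 0, 0, 0, 0.0335, -0.0378, 0.004, -1, 0, 0, 0, 0.0335, -0.0378, 0.004, -1, 0, 0, 0, 0.0335, -0.0378, 0.004, -1, 0, 0, 0, 0.0335, -0.0378, 0.004, -1, 0, 0, 0, 0.0335, -0.0378, 0.004, -1, 0, 0, 0, 0.0335, -0.0378, 0.004, -1, 0, 0, 0, 0.0335, -0.0378, 0.004, -1]'

```text
clock: 1.52
eef_pos: [560.9, -277.0, 199.0]
tool_rot: [-3.142, 0.0, -0.0]
force: [0.3, -0.9, -0.5]
width: 85.3
gripper_force: 0.0
```

```bash
python3 - <<'E'
from h import *
im,c=grab('wrist','w1.png'); s=ctrl.read_state(); print(s['eef_pos'],s['tool_rot'],s['clock'])
np.savez('w1.npz',**c); print(proj(c,[560.4,-278,74]),proj(c,[560.4,-278,35]))
E
```

```text
[ 566.92884602 -268.03374666  198.15923698] [-3.13498443 -0.00380238  0.00961072] 1.575
[282.88291896 202.77988006] [282.8560907  193.23480939]
```

View pics/w1.png

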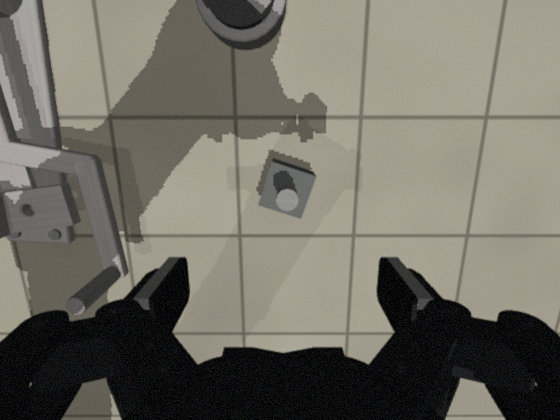

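The wrist view shows the pin head at about (288,200) on its block, so the grasp is close to centred. The arm was still settling, so I'll measure again at rest.

carry_out --deltas '[0, 0, 0, 0, 0, 0, -1, 0, 0, 0, 0, 0, 0, -1, 0, 0, 0, 0, 0, 0, -1]'

```text
clock: 1.95
eef_pos: [558.9, -280.1, 199.5]
tool_rot: [3.141, 0.0, -0.003]
force: [-0.5, -0.6, -0.2]
width: 85.5
gripper_force: 0.0
```

```bash
python3 - <<'E'
from h import *
im,c=grab('wrist','w2.png'); s=ctrl.read_state(); print(s['eef_pos'],s['tool_rot'],s['clock'])
g=cv2.cvtColor(im,cv2.COLOR_RGB2GRAY); 
u,v=proj(c,[560.4,-278,74]).astype(int); print(u,v)
cr=g[v-40:v+40,u-40:u+40]
ci=cv2.HoughCircles(cv2.resize(cv2.medianBlur(cr,3),None,fx=3,fy=3),cv2.HOUGH_GRADIENT,1,200,param1=80,param2=12,minRadius=22,maxRadius=48)
print(ci)
p=ci[0,0,:2]/3+[u-40,v-40]
print(p,onz(c,p,74))
S={k:np.array(ctrl.calibration('scene')[k]) for k in('mtx','R','t')};D={k:np.array(ctrl.calibration('side')[k]) for k in('mtx','R','t')}
print(tri((c,p),(D,(300.2,159.2))),tri((c,p),(S,(190.5,190)),(D,(300.2,159.2))))
E
```

```text
[ 559.09536534 -279.92187647  199.50053104] [ 3.14101511e+00  1.82178897e-04 -2.75212773e-03] 2.0
279 200
[[[132.5 113.5  32.9]]]
[283.16666794 197.83333206] [ 562.7953688  -281.46736066   74.        ]
(array([ 561.40599996, -281.62379571,   70.66717105]), [0.6079945794075475, 0.6079945794073388]) (array([ 560.73285979, -280.17544697,   71.52822034]), [1.9394386368546306, 1.925715323963609, 0.1956719049691492])
```

carry_out --deltas '[0, 0, 0, 0.002, 0.001, 0.03, -1, 0, 0, 0, 0, 0, 0.03, -1, 0, 0, 0, 0, 0, 0.03, -1, 0, 0, 0, 0, 0, 0.03, -1, 0, 0, 0, 0, 0, 0.015, -1, 0, 0, 0, 0, 0, 0.01, -1, 0, 0, 0, 0, 0, 0, 0, 0, 0, 0, 0, 0, 0, 1, 0, 0, 0, 0, 0, 0, 1, 0, 0, 0, 0, 0, 0, 1, 0, 0, 0, 0, 0, 0, 1]'

```text
clock: 3.38
eef_pos: [562.6, -279.7, 55.2]
tool_rot: [3.141, -0.001, -0.0]
force: [0.2, 1.3, 5.5]
width: 17.6
gripper_force: 58.5
```

carry_out --deltas '[0, 0, 0, 0, 0, -0.03, 1, 0, 0, 0, 0, 0, -0.05, 1, 0, 0, 0, 0, 0, -0.05, 1, 0, 0, 0, -0.013, -0.045, -0.01, 1, 0, 0, 0, -0.013, -0.045, 0, 1, 0, 0, 0, -0.013, -0.045, 0, 1, 0, 0, 0, -0.013, -0.045, 0, 1, 0, 0, 0, -0.01, -0.04, 0, 1, 0, 0, 0, -0.005, -0.03, 0, 1, 0, 0, 0, 0, 0, 0, 1, 0, 0, 0, 0, 0, 0, 1, 0, 0, 0, 0, 0, 0, 1]'

```text
clock: 4.88
eef_pos: [495.2, -30.7, 194.3]
tool_rot: [3.141, -0.0, -0.002]
force: [-0.2, -0.4, -1.0]
width: 17.3
gripper_force: 59.9
```

```bash
python3 - <<'E'
from h import *
im,c=grab('wrist','w3.png'); s=ctrl.read_state(); print(s['eef_pos'],s['tool_rot'],s['clock'],s['width'],s['force'])
np.savez('w3.npz',**c); print(proj(c,[546.7,-2.7,84]))
E
```

```text
[495.15043521 -30.61853114 194.24834682] [ 3.14109527e+00  2.28799499e-05 -2.17969754e-03] 4.925 17.739721620211533 [-0.01606578  0.54163382 -0.37884668]
[245.99528713 143.60085357]
```

View pics/w3.png

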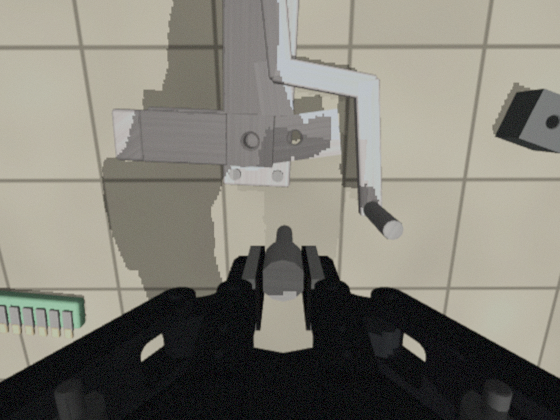

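The wrist view shows the lug hole at about (251,141), the plate's eye at (295,137), the post top at (393,229), and the held pin upright with its tip near (284,231).

```bash
python3 - <<'E'
from h import *
c=dict(np.load('w3.npz')); g=cv2.imread('pics/w3.png',0)
def dark(u,v,r=14):
    w=g[v-r:v+r,u-r:u+r]; b=cv2.GaussianBlur(w,(3,3),0); t=(int(b.min())+int(np.median(b)))/2
    n,l,st,ce=cv2.connectedComponentsWithStats((b<t).astype(np.uint8)); 
    i=1+np.argmin(np.hypot(*(ce[1:]-r).T)); return ce[i]+[u-r,v-r],st[i,4]
for u,v,z in((251,141,84),(295,137,62)):
    p,a=dark(u,v); print(p,a,onz(c,p,z), onz(c,(u,v),z))
print('post',onz(c,(393,229),120)); print('tip',onz(c,(284,231),144),'hd',onz(c,(284,293),194.2+18.7))
S,D=[{k:np.array(ctrl.calibration(n)[k]) for k in('mtx','R','t')} for n in('scene','side')]
print(tri((c,(251,141)),(S,(286,214.3)),(D,(287.5,223))))
# base plate edges direction
a,b=onz(c,(224,20),12),onz(c,(224,183),12);print('dir',np.arctan2(*(a-b)[1::-1]))
cv2.imwrite('pics/w3c.png',cv2.resize(g[90:300,180:420],None,fx=3,fy=2.8,interpolation=cv2.INTER_CUBIC))
E
```

```text
[245.77777778 140.63888889] 72 [548.98950007  -2.60284196  84.        ] [548.70380337  -6.70934665  84.        ]
[291.78947368 134.42105263] 19 [552.96172026 -39.46655833  62.        ] [550.81283381 -42.22076184  62.        ]
post [ 487.64154824 -111.96911636  120.        ]
tip [494.64303197 -32.39371492 144.        ] hd [489.71835389 -32.05762531 212.9       ]
(array([547.1471787 ,  -4.84453855,  82.02097484]), [2.2005790122580455, 1.9917220652246301, 0.3833554902071977])
dir -0.050743235086153776
```

View pics/w3c.png

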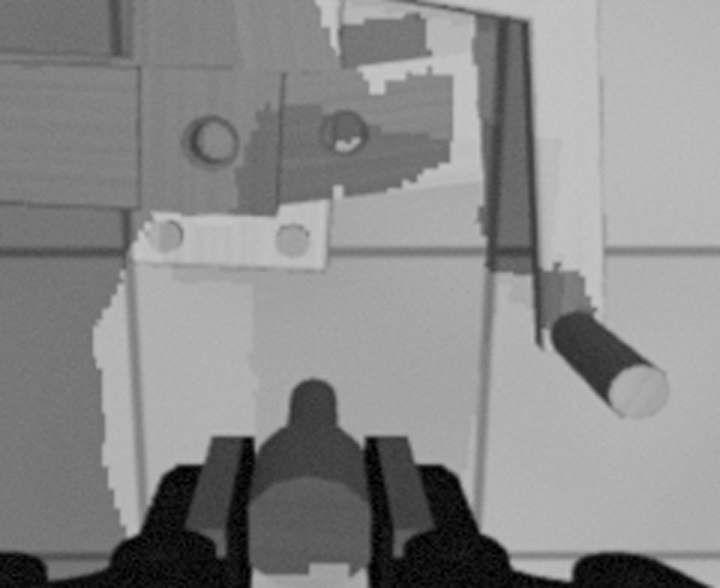

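carry_out --deltas '[0, 0, 0, 0.03, -0.015, 0, 1, 0, 0, 0, 0.0235, -0.0115, 0, 1, 0, 0, 0, 0, 0, 0.02, 1, 0, 0, 0, 0, 0, 0.02, 1, 0, 0, 0, 0, 0, 0.014, 1, 0, 0, 0, 0, 0, 0, 1, 0, 0, 0, 0, 0, 0, 1, 0, 0, 0, 0, 0, 0, 1]'

```text
clock: 5.92
eef_pos: [549.2, -3.0, 141.1]
tool_rot: [-3.142, -0.002, -0.0]
force: [0.1, 0.1, -1.2]
width: 17.7
gripper_force: 59.9
```

carry_out --deltas '[0, 0, 0, 0, 0, 0.003, 1, 0, 0, 0, 0, 0, 0.003, 1, 0, 0, 0, 0, 0, 0.002, 1, 0, 0, 0, 0, 0, 0, 1]'

```text
clock: 6.42
eef_pos: [548.4, -2.9, 132.1]
tool_rot: [3.142, 0.0, -0.0]
force: [0.7, -0.3, -0.6]
width: 17.7
gripper_force: 59.8
```

carry_out --deltas '[0, 0, 0, 0, 0, 0.002, 1, 0, 0, 0, 0, 0, 0.002, 1, 0, 0, 0, 0, 0, 0.002, 1, 0, 0, 0, 0, 0, 0, 1]'

```text
clock: 6.92
eef_pos: [548.5, -3.2, 126.1]
tool_rot: [3.141, 0.0, -0.0]
force: [0.2, -1.2, -2.2]
width: 17.7
gripper_force: 59.8
```

carry_out --deltas '[0, 0, 0, 0, 0, 0.002, 1, 0, 0, 0, 0, 0, 0.002, 1, 0, 0, 0, 0, 0, 0.002, 1, 0, 0, 0, 0, 0, 0, 1]'

```text
clock: 7.42
eef_pos: [548.5, -3.3, 120.1]
tool_rot: [3.141, 0.0, -0.0]
force: [-0.2, -2.4, -1.7]
width: 17.6
gripper_force: 59.8
```

carry_out --deltas '[0, 0, 0, 0, 0.001, 0, 1, 0, 0, 0, 0, 0, 0.002, 1, 0, 0, 0, 0, 0, 0.002, 1, 0, 0, 0, 0, 0, 0, 1]'

```text
clock: 7.92
eef_pos: [548.5, -3.6, 116.1]
tool_rot: [-3.141, 0.0, 0.0]
force: [-0.1, 0.0, -0.7]
width: 17.6
gripper_force: 59.8
```

carry_out --deltas '[0, 0, 0, 0, 0, 0.002, 1, 0, 0, 0, 0, 0, 0, 1, 0, 0, 0, 0, 0, 0, 0, 0, 0, 0, 0, 0, 0, 0, 0, 0, 0, 0, 0, 0, 0]'

```text
clock: 8.55
eef_pos: [548.8, -3.9, 114.5]
tool_rot: [-3.142, -0.0, -0.0]
force: [0.5, 0.0, -0.0]
width: 42.6
gripper_force: 0.0
```

carry_out --deltas '[0, 0, 0, 0, 0, -0.04, -0.3, 0, 0, 0, 0, 0, -0.04, -0.3, 0, 0, 0, -0.02, 0.02, 0, 0, 0, 0, 0, -0.04, 0.05, 0, 1, 0, 0, 0, -0.03, 0.05, 0, 1, 0, 0, 0, 0, 0, 0, 1, 0, 0, 0, 0, 0, 0, 1]'

```text
clock: 9.43
eef_pos: [460.1, -122.5, 194.6]
tool_rot: [-3.141, -0.001, -0.001]
force: [0.3, 0.2, 0.1]
width: 0.2
gripper_force: 0.0
```

```bash
python3 - <<'E'
from h import *
s=ctrl.read_state(); print(s['eef_pos'])
a,_=grab('scene');b,_=grab('side');w,c=grab('wrist');np.savez('w4.npz',**c)
f=lambda x:cv2.resize(x,(400,300),interpolation=cv2.INTER_CUBIC)[:,:,::-1]
o=np.vstack([np.hstack([f(a[150:270,200:360]),f(b[150:270,220:380])]),np.hstack([f(w),0*f(w)])])
cv2.imwrite('pics/c4.png',o);cv2.imwrite('pics/w4.png',w[:,:,::-1])
E
```

```text
[ 460.05581338 -122.45505903  194.55512108]
```

View pics/c4.png

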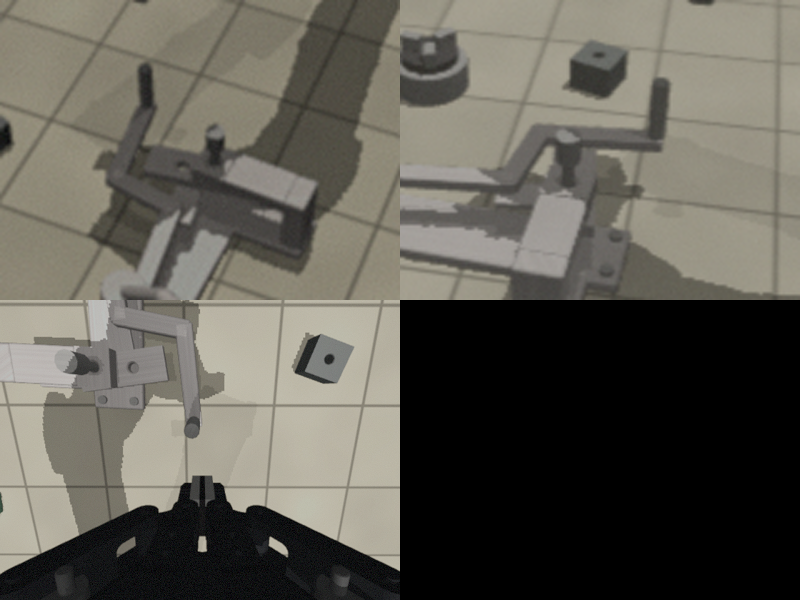

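The pin stands upright in the lug hole, released, with its head well above the lug as expected. The plate's eye is still to the -y side, and the post top is at about (268,179) in the wrist image.

```bash
python3 - <<'E'
from h import *
c=dict(np.load('w4.npz'));c3=dict(np.load('w3.npz'))
print(onz(c,(268,180),120),tri((c,(268,180)),(c3,(393,229))))
h=onz(c3,(250,140),84)[:2];e=onz(c3,(295,137.1),62)[:2];h=h*.6+.4*np.array([548.4,-4.])
m=h+200*np.array([np.cos(-.05),np.sin(-.05)]);P=onz(c,(268,180),120)[:2]
a=np.arctan2(*(h-m)[::-1])-np.arctan2(*(e-m)[::-1]);a=(a+np.pi)%(2*np.pi)-np.pi
R=lambda t:np.array([[np.cos(t),-np.sin(t)],[np.sin(t),np.cos(t)]])
print(h,e,m,np.linalg.norm(e-m),np.linalg.norm(P-m),a)
for f in(.25,.5,.75,1,1.1):print(f,m+R(a*f)@(P-m))
E
```

```text
[ 489.18371113 -111.84913887  120.        ] (array([ 488.78344238, -111.65907304,  121.3921744 ]), [0.6823221476408263, 0.6823221476408735])
[549.0456099  -5.1661922] [550.72951141 -42.22147181] [748.79566198 -15.16202605] 199.9060119272336 277.0320609787098 -0.18577764559471177
0.25 [484.97470131 -99.69168666]
0.5 [481.33467301 -87.35192971]
0.75 [478.27147665 -74.8564811 ]
1 [475.79171863 -62.23228973]
1.1 [474.96441867 -57.15265596]
```

carry_out --deltas '[0, 0, 0, 0.027, -0.011, 0, 0.3, 0, 0, 0, 0, 0, 0, 0.3, 0, 0, 0, 0, 0, 0.03, 0.3, 0, 0, 0, 0, 0, 0.03, 0.3, 0, 0, 0, 0, 0, 0.02, 0.3, 0, 0, 0, 0, 0, 0.016, 0.3, 0, 0, 0, 0, 0, 0, 0.3, 0, 0, 0, 0, 0, 0, 0.3]'

```text
clock: 10.58
eef_pos: [486.7, -111.6, 98.7]
tool_rot: [3.141, -0.0, 0.0]
force: [0.0, -0.7, -0.4]
width: 29.9
gripper_force: 0.0
```

carry_out --deltas '[0, 0, 0, 0, -0.003, 0, 0.3, 0, 0, 0, 0, -0.003, 0, 0.3, 0, 0, 0, -0.001, -0.002, 0, 0.3, 0, 0, 0, -0.001, -0.002, 0, 0.3, 0, 0, 0, -0.001, -0.002, 0, 0.3, 0, 0, 0, 0, -0.002, 0, 0.3, 0, 0, 0, -0.001, -0.002, 0, 0.3]'

```text
clock: 11.45
eef_pos: [482.4, -95.8, 98.4]
tool_rot: [3.141, 0.0, -0.001]
force: [0.0, -2.1, 0.6]
width: 29.8
gripper_force: 1.0
```

carry_out --deltas '[0, 0, 0, -0.001, -0.002, 0, 0.3, 0, 0, 0, 0, -0.002, 0, 0.3, 0, 0, 0, -0.001, -0.002, 0, 0.3, 0, 0, 0, 0, -0.002, 0, 0.3, 0, 0, 0, -0.001, -0.002, 0, 0.3, 0, 0, 0, 0, -0.002, 0, 0.3, 0, 0, 0, 0, -0.001, 0, 0.3, 0, 0, 0, 0, -0.001, 0, 0.3]'

```text
clock: 12.45
eef_pos: [479.0, -81.7, 98.1]
tool_rot: [-3.142, 0.001, -0.0]
force: [-2.8, -3.1, -0.6]
width: 29.7
gripper_force: 1.4
```

carry_out --deltas '[0, 0, 0, 0, -0.001, 0, 0.3, 0, 0, 0, -0.001, -0.001, 0, 0.3, 0, 0, 0, 0, -0.001, 0, 0.3, 0, 0, 0, 0, -0.001, 0, 0.3, 0, 0, 0, 0, -0.001, 0, 0.3, 0, 0, 0, 0, 0, 0, 0.3]'

```text
clock: 13.2
eef_pos: [478.5, -76.5, 98.4]
tool_rot: [-3.141, 0.0, -0.0]
force: [-0.7, -1.4, 0.5]
width: 30.3
gripper_force: 0.9
```

carry_out --deltas '[0, 0, 0, 0, -0.001, 0, 0.3, 0, 0, 0, 0, -0.001, 0, 0.3, 0, 0, 0, 0, -0.001, 0, 0.3, 0, 0, 0, 0, 0, 0, 0.3]'

```text
clock: 13.7
eef_pos: [478.7, -73.5, 98.4]
tool_rot: [-3.141, -0.0, -0.0]
force: [-1.7, -2.3, -0.9]
width: 30.0
gripper_force: 1.0
```

carry_out --deltas '[0, 0, 0, 0, -0.0005, 0, 0.3, 0, 0, 0, 0, -0.0005, 0, 0.3, 0, 0, 0, 0, -0.0005, 0, 0.3, 0, 0, 0, 0, -0.0005, 0, 0.3, 0, 0, 0, 0, 0, 0, 0.3]'

```text
clock: 14.32
eef_pos: [478.6, -71.6, 98.3]
tool_rot: [-3.142, -0.0, -0.0]
force: [-0.9, -2.2, -0.3]
width: 30.1
gripper_force: 1.1
```

```bash
cat > chk.py <<'E'
from h import *
import sys,os
b,_=grab('side',sys.argv[1]); g=b[190:260,265:310].astype(int).sum(2)
r='pics/ref.npy'
if not os.path.exists(r): np.save(r,g)
d=abs(g-np.load(r)).sum(1); print('row diffs',d//100, ctrl.read_state()['force'])
D={k:np.array(ctrl.calibration('side')[k]) for k in('mtx','R','t')}
for z in(131,120,108,85):print(z,proj(D,[548.5,-4,z]).round())
E
python3 chk.py e1.png
```

```text
row diffs [0 0 0 0 0 0 0 0 0 0 0 0 0 0 0 0 0 0 0 0 0 0 0 0 0 0 0 0 0 0 0 0 0 0 0 0 0
 0 0 0 0 0 0 0 0 0 0 0 0 0 0 0 0 0 0 0 0 0 0 0 0 0 0 0 0 0 0 0 0 0] [-1.63182289 -2.43198457 -0.27891727]
131 [287. 204.]
120 [287. 208.]
108 [287. 213.]
85 [287. 222.]
```

carry_out --deltas '[0, 0, 0, 0, -0.0005, 0, 0.3, 0, 0, 0, 0, -0.0005, 0, 0.3, 0, 0, 0, 0, 0, 0, 0.3]'

```text
clock: 14.75
eef_pos: [478.6, -70.6, 98.3]
tool_rot: [-3.142, -0.0, -0.0]
force: [-1.4, -1.5, 0.2]
width: 29.6
gripper_force: 1.2
```

```bash
python3 chk.py e2.png | head -2
```

```text
row diffs [ 1  1  1  1  1  1  1  1  1  1  1  1  1  1  1  2  2  8 10  2  2  2  2  2
  3  4  4  5  3  2  2  1  2  2  2  2  2  2  2  2  2  1  1  1  2  1  1  2
```

carry_out --deltas '[0, 0, 0, 0, -0.0005, 0, 0.3, 0, 0, 0, 0, -0.0005, 0, 0.3, 0, 0, 0, 0, 0, 0, 0.3]'

```text
clock: 15.18
eef_pos: [478.5, -69.6, 98.3]
tool_rot: [-3.142, 0.0, -0.0]
force: [-1.7, -2.9, -0.1]
width: 30.0
gripper_force: 1.1
```

```bash
python3 chk.py e3.png | head -2
```

```text
row diffs [ 1  1  1  1  1  1  1  1  1  1  1  1  1  1  1  2  2  9 17  5  2  2  3  3
  5  5  8 10  6  2  3  3  7  3  2  3  2  1  2  2  2  1  2  1  1  2  1  3
```

carry_out --deltas '[0, 0, 0, 0, -0.0005, 0, 0.3, 0, 0, 0, 0, -0.0005, 0, 0.3, 0, 0, 0, 0, 0, 0, 0.3]'

```text
clock: 15.6
eef_pos: [478.6, -68.6, 98.3]
tool_rot: [-3.142, -0.0, -0.0]
force: [-1.0, -2.4, -1.0]
width: 29.9
gripper_force: 1.1
```

```bash
python3 chk.py e4.png | head -2
```

```text
row diffs [ 1  1  1  1  1  1  1  1  1  1  1  1  1  1  1  3  2 10 22  8  3  3  4  5
  8  7  9 11  9  3  4  3  8  5  3  3  3  6  3  2  2  2  2  1  1  2  1  3
```

carry_out --deltas '[0, 0, 0, 0, -0.0005, 0, 0.3, 0, 0, 0, 0, -0.0005, 0, 0.3, 0, 0, 0, 0, 0, 0, 0.3]'

```text
clock: 16.02
eef_pos: [478.6, -67.6, 98.3]
tool_rot: [-3.142, -0.0, -0.0]
force: [-0.6, -2.6, 0.2]
width: 30.1
gripper_force: 1.1
```

```bash
python3 chk.py e5.png | head -2
```

```text
row diffs [ 1  1  1  1  1  1  1  1  1  1  1  1  1  1  1  3  2 11 27 13  4  5  5  7
  9 10 13 16 13  5  4  4 12  9  4  4  3  8  3  3  2  2  1  2  2  2  1  3
```

```bash
cat > prof.py <<'E'
import sys,cv2
for f in sys.argv[1:]:
    g=cv2.imread('pics/'+f,0); print(f,g[198:228,284:291].mean(1).astype(int).tolist())
E
python3 prof.py e1.png e3.png e5.png
```

```text
e1.png [157, 150, 108, 92, 90, 88, 80, 68, 66, 67, 66, 67, 66, 68, 66, 66, 72, 80, 81, 77, 72, 73, 71, 71, 69, 68, 78, 99, 101, 100]
e3.png [156, 150, 108, 91, 90, 89, 80, 68, 67, 67, 68, 67, 66, 66, 67, 66, 69, 82, 84, 77, 73, 73, 72, 70, 70, 69, 80, 99, 101, 100]
e5.png [157, 150, 107, 93, 91, 86, 80, 69, 67, 67, 68, 67, 66, 66, 65, 66, 68, 75, 83, 79, 74, 73, 73, 70, 70, 70, 78, 98, 101, 100]
```

carry_out --deltas '[0, 0, 0, 0, -0.0005, 0, 0.3, 0, 0, 0, 0, -0.0005, 0, 0.3, 0, 0, 0, 0, 0, 0, 0.3]'

```text
clock: 16.45
eef_pos: [478.6, -66.6, 98.3]
tool_rot: [-3.142, -0.0, -0.0]
force: [-3.0, -2.5, -0.6]
width: 29.9
gripper_force: 1.1
```

```bash
python3 chk.py e6.png >/dev/null; python3 prof.py e6.png
```

```text
e6.png [157, 150, 108, 92, 90, 88, 80, 70, 67, 68, 67, 67, 67, 67, 66, 66, 67, 72, 82, 81, 75, 72, 73, 72, 70, 70, 79, 100, 102, 99]
```

carry_out --deltas '[0, 0, 0, 0, -0.0005, 0, 0.3, 0, 0, 0, 0, -0.0005, 0, 0.3, 0, 0, 0, 0, -0.0005, 0, 0.3, 0, 0, 0, 0, 0, 0, 0.3]'

```text
clock: 17.0
eef_pos: [478.6, -65.0, 98.3]
tool_rot: [-3.141, -0.0, -0.0]
force: [-1.7, -2.3, 0.3]
width: 29.8
gripper_force: 1.0
```

```bash
python3 chk.py e7.png >/dev/null; python3 prof.py e7.png
```

```text
e7.png [157, 153, 110, 92, 90, 89, 80, 69, 68, 67, 67, 67, 67, 67, 66, 67, 68, 69, 78, 80, 74, 73, 73, 71, 70, 69, 77, 99, 101, 100]
```

carry_out --deltas '[0, 0, 0, 0, -0.0005, 0, 0.3, 0, 0, 0, 0, -0.0005, 0, 0.3, 0, 0, 0, 0, -0.0005, 0, 0.3, 0, 0, 0, 0, 0, 0, 0.3]'

```text
clock: 17.55
eef_pos: [478.7, -63.5, 98.3]
tool_rot: [-3.141, -0.0, 0.0]
force: [-1.9, -2.3, -1.1]
width: 29.7
gripper_force: 0.9
```

```bash
python3 chk.py e8.png >/dev/null; python3 prof.py e8.png; python3 - <<'E'
from h import *
s=ctrl.read_state();print(s['eef_pos'])
w,c=grab('wrist','w5.png');np.savez('w5.npz',**c);a,_=grab('scene')
f=lambda x:cv2.resize(x,None,fx=2.5,fy=2.5,interpolation=cv2.INTER_CUBIC)[:,:,::-1]
cv2.imwrite('pics/c5.png',np.hstack([f(w[100:340,150:310]),f(a[140:260,200:360][:,:]) if 0 else cv2.resize(a[150:270,220:300],(400,600))[:,:,::-1]]))
E
```

```text
e8.png [157, 154, 113, 93, 90, 89, 80, 70, 67, 68, 67, 67, 68, 66, 67, 66, 66, 68, 74, 76, 73, 72, 72, 71, 70, 69, 79, 99, 102, 100]
[478.72048889 -63.55348088  98.35262521]
```

View pics/c5.png

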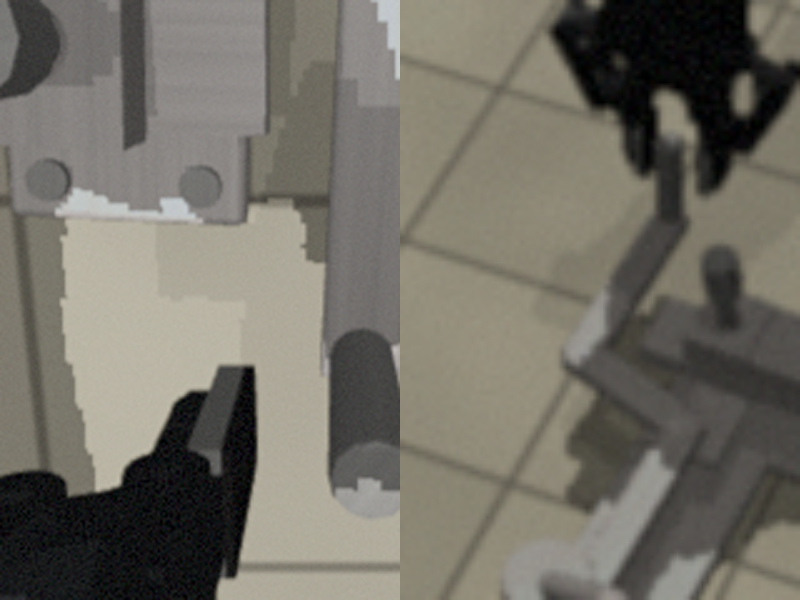

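The wrist crop shows the post against the right-hand (-y) pad at about (297,292). The eye is no longer visible on the exposed plate, so it is under the lug, and the pin is still standing high.

```bash
python3 - <<'E'
from h import *
c=dict(np.load('w5.npz'))
P=onz(c,(297,292),120);print(P)
m=np.array([748.8,-15.2]);P0=np.array([488.7,-111.8])
print(np.linalg.norm(P[:2]-m),np.arctan2(*(P[:2]-m)[::-1])-np.arctan2(*(P0-m)[::-1]))
g=cv2.imread('pics/w5.png',0)
# lug far-edge and plate strip: hole visible?
print(onz(c,(150+145/2.5,100+100/2.5),84),onz(c,(150+265/2.5,100+100/2.5),62))
E
```

```text
[475.49554184 -70.5129202  120.        ]
278.84555938657496 -0.155918457097715
[537.77111684 -27.75846776  84.        ] [536.68189342 -49.43098242  62.        ]
```

carry_out --deltas '[0, 0, 0, -0.001, -0.001, 0, 0.3, 0, 0, 0, -0.001, -0.001, 0, 0.3, 0, 0, 0, 0, -0.001, 0, 0.3, 0, 0, 0, 0, -0.0005, 0, 0.3, 0, 0, 0, 0, -0.0005, 0, 0.3, 0, 0, 0, 0, 0, 0, 0.3]'

```text
clock: 18.45
eef_pos: [476.6, -59.6, 98.3]
tool_rot: [-3.142, -0.0, -0.0]
force: [1.8, -1.6, -0.3]
width: 29.9
gripper_force: 0.5
```

```bash
python3 chk.py e9.png >/dev/null; python3 prof.py e9.png
```

```text
e9.png [158, 154, 117, 96, 90, 89, 84, 71, 67, 67, 68, 67, 66, 68, 67, 65, 67, 68, 69, 72, 74, 73, 72, 71, 70, 69, 78, 99, 101, 100]
```

carry_out --deltas '[0, 0, 0, 0, -0.0005, 0, 0.3, 0, 0, 0, 0, -0.0005, 0, 0.3, 0, 0, 0, 0, -0.0005, 0, 0.3, 0, 0, 0, 0, 0, 0, 0.3]'

```text
clock: 19.0
eef_pos: [476.2, -58.1, 98.3]
tool_rot: [-3.141, 0.001, -0.0]
force: [-0.6, -0.8, 0.9]
width: 30.0
gripper_force: 0.7
```

```bash
python3 chk.py e10.png >/dev/null; python3 prof.py e10.png
```

```text
e10.png [159, 155, 124, 98, 92, 88, 85, 72, 68, 69, 67, 67, 69, 68, 67, 66, 67, 68, 71, 73, 72, 73, 72, 70, 69, 70, 78, 99, 103, 100]
```

carry_out --deltas '[0, 0, 0, 0, -0.0005, 0, 0.3, 0, 0, 0, 0, -0.0005, 0, 0.3, 0, 0, 0, 0, 0, 0, 0.3]'

```text
clock: 19.42
eef_pos: [476.2, -57.0, 98.2]
tool_rot: [-3.141, 0.001, -0.0]
force: [-0.9, -0.5, 0.2]
width: 29.7
gripper_force: 0.6
```

```bash
python3 chk.py e11.png >/dev/null; python3 prof.py e11.png
```

```text
e11.png [158, 158, 158, 158, 158, 158, 159, 158, 158, 158, 157, 159, 130, 98, 91, 90, 90, 84, 68, 65, 65, 64, 64, 64, 64, 65, 71, 90, 101, 99]
```

carry_out --deltas '[0, 0, 0, 0, -0.0005, 0, 0.3, 0, 0, 0, 0, -0.0005, 0, 0.3, 0, 0, 0, 0, 0, 0, 0.3]'

```text
clock: 19.85
eef_pos: [476.4, -56.1, 98.3]
tool_rot: [-3.142, 0.0, -0.0]
force: [-0.8, -1.3, -1.2]
width: 29.8
gripper_force: 0.7
```

```bash
python3 chk.py e12.png >/dev/null; python3 prof.py e12.png
```

```text
e12.png [158, 157, 158, 158, 158, 158, 159, 158, 159, 159, 157, 158, 130, 98, 91, 90, 90, 84, 67, 66, 66, 65, 65, 64, 64, 65, 70, 89, 101, 101]
```

The head has dropped about 10 rows, roughly 23 mm, so the pin looks fully home. I'll release the post, retreat and check.

carry_out --deltas '[0, 0, 0, 0, 0.003, 0, 0.3, 0, 0, 0, 0, 0.003, 0, 0.3, 0, 0, 0, 0, 0, -0.03, 0.3, 0, 0, 0, 0, 0, -0.05, 0.3, 0, 0, 0, 0, 0, -0.04, 0.3, 0, 0, 0, 0, 0, 0, 0.3, 0, 0, 0, 0, 0, 0, 0.3]'

```text
clock: 20.78
eef_pos: [476.2, -62.0, 218.0]
tool_rot: [-3.141, 0.0, -0.0]
force: [-0.6, 0.2, 0.0]
width: 30.0
gripper_force: 0.0
```

```bash
python3 - <<'E'
from h import *
s=ctrl.read_state();print(s['eef_pos'],s['force'])
a,S=grab('scene');b,D=grab('side');w,W=grab('wrist');np.savez('W6.npz',**W)
q=proj(W,[548.5,-5,108]).astype(int);print(q)
f=lambda x,s:cv2.resize(x,s,interpolation=cv2.INTER_CUBIC)[:,:,::-1]
cv2.imwrite('pics/c6.png',np.vstack([np.hstack([f(a[180:240,250:330],(400,300)),f(b[190:250,250:330],(400,300))]),np.hstack([f(w,(400,300)),f(w[q[1]-60:q[1]+60,max(0,q[0]-80):max(0,q[0]-80)+160],(400,300))])]))
E
```

```text
[476.23200613 -62.01007626 217.96930247] [-0.59349476  0.23443714  0.0096926 ]
[207 114]
```

View pics/c6.png

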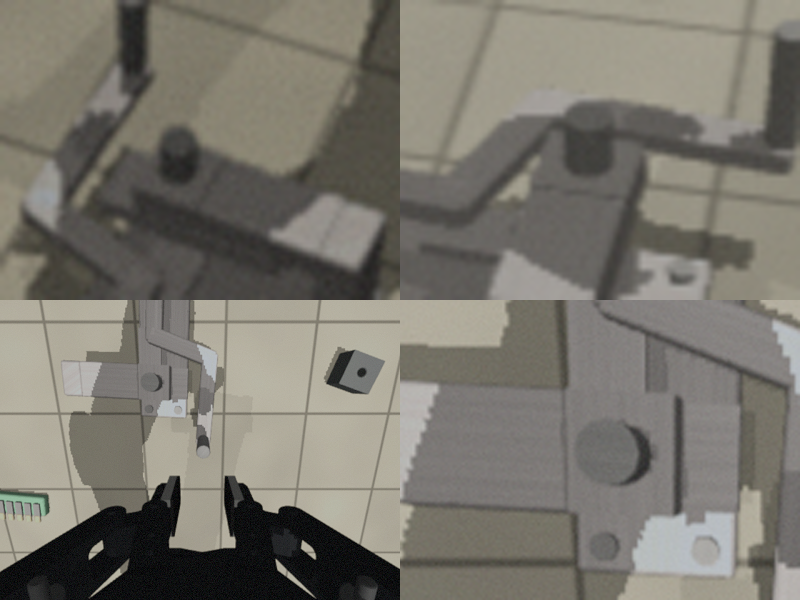

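The head appears to sit flat on the lug in all views: scene crop (178,150), side crop (589,140) and wrist zoom (607,452). I'll confirm by feel with a light press on the head.

carry_out --deltas '[0, 0, 0, 0.036, -0.029, 0, 1, 0, 0, 0, 0.036, -0.0285, 0, 1, 0, 0, 0, 0, 0, 0, 1, 0, 0, 0, 0, 0, 0.05, 1, 0, 0, 0, 0, 0, 0.03, 1, 0, 0, 0, 0, 0, 0.022, 1, 0, 0, 0, 0, 0, 0, 1, 0, 0, 0, 0, 0, 0, 1]'

```text
clock: 21.92
eef_pos: [548.6, -5.2, 116.7]
tool_rot: [3.141, -0.0, -0.001]
force: [0.2, 0.4, 0.8]
width: -0.2
gripper_force: 0.0
```

carry_out --deltas '[0, 0, 0, 0, 0, 0.002, 1, 0, 0, 0, 0, 0, 0.002, 1, 0, 0, 0, 0, 0, 0.001, 1, 0, 0, 0, 0, 0, 0, 1]'

```text
clock: 22.42
eef_pos: [548.6, -4.7, 111.4]
tool_rot: [-3.142, -0.0, -0.0]
force: [-0.4, -1.2, 0.7]
width: -0.1
gripper_force: 0.0
```

carry_out --deltas '[0, 0, 0, 0, 0, 0.001, 1, 0, 0, 0, 0, 0, 0.001, 1, 0, 0, 0, 0, 0, 0, 1]'

```text
clock: 22.8
eef_pos: [548.5, -4.7, 109.2]
tool_rot: [3.142, 0.0, -0.0]
force: [-0.0, 0.0, -0.3]
width: -0.1
gripper_force: 0.0
```

carry_out --deltas '[0, 0, 0, 0, 0, 0.001, 1, 0, 0, 0, 0, 0, 0, 1]'

```text
clock: 23.05
eef_pos: [548.5, -4.7, 108.2]
tool_rot: [-3.142, 0.0, -0.0]
force: [1.0, -0.2, 0.4]
width: 0.2
gripper_force: 0.0
```

No contact down to z = 108.2, so the head top is at its home height of 108. Retreat and hand in.

carry_out --deltas '[0, 0, 0, 0, 0, -0.03, 1, 0, 0, 0, 0, 0, -0.05, 1, 0, 0, 0, 0, 0, -0.03, 1, 0, 0, 0, 0, 0, 0, 1, 0, 0, 0, 0, 0, 0, 1]'

```text
clock: 23.68
eef_pos: [547.9, -4.6, 217.6]
tool_rot: [-3.141, 0.001, -0.0]
force: [-0.2, -0.2, -0.8]
width: 0.0
gripper_force: 0.0
```

```bash
python3 -c "
from cell import ctrl
print(ctrl.read_state()['force'],ctrl.finish_job())"
```

```text
the job is handed in; nothing more can be done
[-0.21229979 -0.2145416  -0.84598557] None
```

The pin dropped through the knuckle and the arm's eye, its head looks flat on the lug at about 108 mm, measured forces during the push stayed around 4 N, and the job was handed in at about 24 s (no verdict was returned).

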